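# Close the castings tub and slide it into its bay

## Robot

A 6-joint arm with a two-finger parallel gripper is mounted at the origin on the work surface. World frame = base frame: x ahead of the robot, y to its left, z up, the work surface at z = 0. Lengths are in mm, angles in rad, forces in N, time in s.
With the tool pointing down it reaches from about 350 to 975 mm from the base axis. Payload 7.1 kg.
Tool frame: the origin (TCP) lies at the very end of the fingers, on their centre line; the grasp point (between the pads) lies ctrl.hold_point_z behind it (ctrl.hold_point_z is the distance from the TCP to the grasp point, in mm); z points along the fingers, y is the line along which they close (so a half turn about z gives the same grasp; the last joint's range is limited). The gripper opens to 88 mm and grips with 3 to 60 N. Pads are 20 mm wide; open, the fingers measure 115 mm over their backs; the gripper's body (75 mm by 178 mm) begins 61 mm behind the grasp point.
Start: joints at [1.156, 0.423, 1.63, -0, 1.089, -0.019], TCP at [240.934, 576.676, 222.675] pointing down, gripper open.
Joint ranges: [-3, 3], [-0.9, 2.11], [0.09, 2.58], [-1.31, 4.45], [0.11, 2.69], [-2.54, 2.54]. Speed limits (rad/s): [2.39, 2.39, 3.01, 3.14, 3.14, 3.14].

## Interface

Orientations are given as a rotation vector (axis times angle).
In Python, from workcell import ctrl gives the robot as it stands. The module is installed in compiled form; this text tells all that it offers.
- The arm moves only by the shell command python3 -m creep 'ROWS'. ROWS is JSON, a list of rows, each an object with "translation": the shift along the tool's x, y, z in mm, a list of three; "angular": the turn, a rotation vector about the tool's x, y, z in rad, a list of three; "jaw": the opening, from 0 (shut) to 1 (fully open). A call has exactly 8 rows; each row is the pose to reach, as a shift and turn from the pose commanded when the call began, along the tool's axes at that moment; what a row does not reach only later rows make up. A row lasts 1/8 s, in which the tool goes at most 62.5 mm and 10.7 degrees, less where a joint would pass 70% of its speed; a pose out of reach is approached as far as the arm can. A call with a gripper value outside its range is refused whole. The fingers move at their own pace and stop on an object; the grip force is fixed at half the most. Time passes only in rows, so rows that repeat a pose let the fingers close, or fill a call up. It gives the time, the measured TCP pose, the force, the opening and the grip force at its end, in the units of the state.
- ctrl.get_obs(): the state, without advancing time (a new reading comes with each control period).
- ctrl.get_image(name): name is "side" or "top"; returns the picture (480x640x3 uint8, red, green, blue); there is no depth.
- ctrl.camera_info(name): a dict with "camera_matrix" (3x3 intrinsics, pixels), "world_from_camera" (4x4, takes a point from camera to world coordinates). Camera axes: x right, y up, looking along -z (the intrinsics and any distortion apply to the point x, -y, -z); pixel columns grow to the right and rows downward; lengths in mm; the calibration is good to about 2 mm. A picture is of the moment at which its call begins. camera_info takes no time and is no camera call.
- ctrl.close_job(): hands the job in; it is judged then, once.
Trained networks look in the newest picture that a camera, given by its name, has taken for a name from the list of things; names that differ only in an ending like _2 or _b are one class to them, and where a whole thing is asked for, a point or a joint stands for the part that bears it (a point fixed in the world has none). Each returns a list of dicts, best first, with "score" (0 to 1); they miss things now and then, are a little off and sometimes report something else, mostly with a low value. They report only what shows in the picture. A call takes as long as a camera call. They do not tell look-alikes from the thing itself.
- ctrl.look_for(camera, label): "rect" ([left, top, right, bottom] in pixels, round what is visible of it).
The state is a dict: "t": time; "qpos": joint angles; "qvel": joint speeds; "joint_torque": joint torques, N m; "ee_pos": TCP position; "orientation": TCP orientation; "ft_force": force on the tool from outside, world axes, zero at the start; "moment": the same for the moment, N m; "width": finger opening in mm; "grasp_force": force on a finger pad.
Only numpy, scipy, OpenCV 4.12 (cv2) and the standard library are available. Lean on these libraries where they do the work, as an engineer would, in place of code of your own. Each camera call takes 0.05 s, during which the arm holds its last target. There are 200 camera calls.

## Task

Press the loose lid down onto the rim of the open aluminium tub until it sits level, while the tub is still out on the bench. Then slide the closed tub, plain end first, into the empty bay under the wooden riser, fully home against the low rail at the back of the bay, and let go of it. Leave everything else where it is.

Things in the scene. Friction and masses are not known exactly. Their poses are not given: they have to be found in the camera images.
- tub: Open aluminium tub, 130 long (x) x 54 wide (y) x 45 high, walls 3, brass ring castings inside, a flat upright fin as handle on its -x end (see fin). Origin: centre of the underside of the tub without fin; x along its length away from the fin, z up. Loose on the bench, about 0.4 kg, fin roughly towards the robot.
- fin (a point): Grip point on the tub's fin: 93 from the tub's origin towards -x, 50 above the underside; axes as the tub's. The fin is an upright aluminium plate 12 thick (y), x = -77 to -109 and z = 3 to 62 of the tub, with a web to the tub below z = 32. Closing the fingers along y here holds the tub squarely; pressing down on it while sliding makes it drag.
- lid: Aluminium lid, right way up on the bench, outside 139 (x) x 63 (y); skirt 10 deep, inside 134 x 58 (2 play round the tub's rim); plate's upper face at z = 13; wooden grip bar along x on its middle, 60 long, 12 thick, z = 13 to 27. Origin: centre of the skirt's lower edge, z up. Either way round fits. Seated: its origin 35 above the tub's, whole 62 high.
- riser: Fixed low wooden shelf with three bays open towards the robot. Origin: on the bench under its board's centre; x points into the bays. Board x -42 to 42, y -128 to 128, underside 70, top 86, stock on it up to 135. Dividers 8 thick, x -42 to 60, between bays 75 wide centred at y -83, 0, 83. At the back a rail 22 high, its front face at x = 50.
- bay: The empty bay, with a thin flat black rubber mat (116 x 66, no step) that sticks out 25 in front of the riser's board. Origin: on the bench on the bay's centre line, 65 in front of the back rail, where the tub's origin lies when fully home; x points into the bay. The home tub's front 38 and its fin stick out in front of the board.
- case: Wooden case 104 x 60 x 48 standing in another bay, sticking out 25 in front of the board. Origin: centre of underside. Leave alone.
- block: Flat steel bench block 104 x 58 x 28 lying in the remaining bay, sticking out 25. Origin: centre of underside. Leave alone.
- oil: White plastic bottle, 44 diameter, 110 high. Origin: centre of underside. Leave alone.
- vise: Dark steel ball vise, 84 diameter, 75 high. Origin: centre of underside. Leave alone.
- jar: Amber glass jar with steel cap, 56 diameter, 60 high. Origin: centre of underside. Leave alone.
- bowl: White ceramic bowl, 96 diameter, 40 high. Origin: centre of underside. Leave alone.
- hammer: Hammer, 220 long, lying on the bench near the robot's right. Leave alone.
- brush: Hand brush lying on the bench at the left. Leave alone.
Mind the look-alikes: they are no part of the job. What is shaped like the tub but orange or red is not meant.

How it is judged (in metres and radians):
On the way:
1. the lid is pressed down (more than 3 N between lid and tub) level on the rim, with the tub still outside the riser (z of lid in the frame of tub between 0.031 and 0.038 m and angle between the z axis of lid and the z axis of tub, either way round below 0.04 rad and horizontal distance between lid and tub below 0.006 m and angle between the x axis of lid and the x axis of tub, either way round below 0.08 rad and contact force between lid and tub above 3 N and horizontal distance between tub and bay above 0.1 m), for 0.05 s.
At the end, for the whole second after the job is handed in: The tub stands on the bench in the empty bay, plain end inwards, its origin within 6 mm of the bay's origin along the bay and 12 mm across, in line within 0.1 rad and upright; the lid sits level on its rim (origin 31 to 38 mm above the tub's, tilt under 0.04 rad, within 6 mm sideways); both at rest (z of lid in the frame of tub between 0.031 and 0.038 m and angle between the z axis of lid and the z axis of tub, either way round below 0.04 rad and horizontal distance between lid and tub below 0.006 m and angle between the x axis of lid and the x axis of tub, either way round below 0.08 rad and x of tub in the frame of bay between -0.006 and 0.006 m and y of tub in the frame of bay between -0.012 and 0.012 m and angle between the x axis of tub and the x axis of bay, either way round below 0.1 rad and angle between tub's own z axis and vertical below 0.05 rad and height (world z) of tub below 0.006 m and linear speed of each of tub, lid below 0.02 m/s); the robot touches nothing.
It fails at once if another thing on the bench (wooden case, steel block, oil bottle, ball vise, jar, bowl, hammer or brush) is moved by more than 20 mm (distance of any of case, block, oil, vise, jar, bowl, hammer, brush from where it was at the start of the episode above 0.02 m).
It also fails if it takes over 72 s, if anything falls off the work surface, if the arm or the gripper's body presses on something with over 40 N, if the wrist force passes 120 N, or if a joint passes its speed limit or range.

## Working session

There is one attempt and no reset: what is moved stays moved. The work goes in short steps, Python scripts to look and compute and a shell command to move; the robot and the scene stay as the last step left them, time stands still between calls to the robot, and variables do not carry over. Pictures are saved under pics/ and viewed, at most 10 in all, crops included, and the job is handed in when it is done.

```bash
mkdir -p pics
python3 - <<'E'
from workcell import ctrl
import cv2,numpy as np
print(ctrl.hold_point_z); o=ctrl.get_obs(); print({k:np.round(v,3) for k,v in o.items()})
for n in("top","side"):
    im=ctrl.get_image(n); cv2.imwrite(f"pics/{n}0.png",im[:,:,::-1]); i=ctrl.camera_info(n); print(n,{k:np.round(v,3).tolist() if not isinstance(v,str) else v for k,v in i.items()})
    for l in("tub","lid","riser","bay","case","block"):
        print(l,[(np.round(d['rect']).tolist(),round(d['score'],2)) for d in ctrl.look_for(n,l)[:4]])
E
```

```text
18.700000000000003
{'t': np.float64(0.0), 'qpos': array([ 1.156,  0.424,  1.631,  0.   ,  1.089, -0.019]), 'qvel': array([ 0.   , -0.   , -0.   , -0.001,  0.001, -0.   ]), 'joint_torque': array([-1.0000e-03, -5.4463e+01, -2.7366e+01,  6.4000e-02,  2.3000e-02,
       -0.0000e+00]), 'ee_pos': array([240.717, 576.175, 221.902]), 'orientation': array([-6.18e-01, -3.08e+00,  2.00e-03]), 'ft_force': array([-0.786, -0.412,  0.238]), 'moment': array([0.004, 0.023, 0.016]), 'grasp_force': np.float64(0.0), 'width': np.float64(87.873)}
top {'camera_matrix': [[443.161, 0.0, 318.043], [0.0, 443.161, 239.54], [0.0, 0.0, 1.0]], 'world_from_camera': [[-0.028, 0.989, -0.147, 321.97], [-1.0, -0.029, -0.001, -1.088], [-0.006, 0.147, 0.989, 1372.192], [0.0, 0.0, 0.0, 1.0]]}
tub [([364.0, 287.0, 406.0, 341.0], 0.95), ([239.0, 273.0, 285.0, 335.0], 0.86), ([212.0, 218.0, 238.0, 275.0], 0.74)]
lid [([397.0, 208.0, 424.0, 256.0], 0.78)]
riser [([288.0, 159.0, 371.0, 198.0], 0.61)]
bay [([342.0, 193.0, 367.0, 212.0], 0.68), ([398.0, 208.0, 422.0, 256.0], 0.32)]
case [([320.0, 193.0, 339.0, 208.0], 0.77)]
block [([439.0, 262.0, 488.0, 331.0], 0.23)]
side {'camera_matrix': [[461.799, 0.0, 319.937], [0.0, 461.799, 240.536], [0.0, 0.0, 1.0]], 'world_from_camera': [[0.71, 0.383, -0.591, -134.061], [-0.704, 0.411, -0.579, -624.836], [0.021, 0.827, 0.561, 669.454], [0.0, 0.0, 0.0, 1.0]]}
tub [([171.0, 236.0, 246.0, 269.0], 0.81), ([265.0, 324.0, 359.0, 367.0], 0.75), ([221.0, 188.0, 280.0, 230.0], 0.64)]
lid [([390.0, 288.0, 462.0, 334.0], 0.55)]
riser [([341.0, 187.0, 439.0, 268.0], 0.79)]
bay [([376.0, 242.0, 405.0, 269.0], 0.87)]
case [([358.0, 220.0, 381.0, 248.0], 0.91)]
block [([336.0, 213.0, 359.0, 235.0], 0.72)]
```

View pics/top0.png

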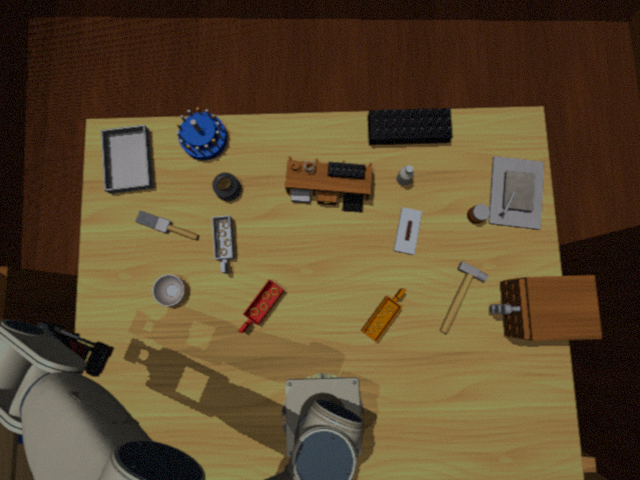

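View pics/side0.png

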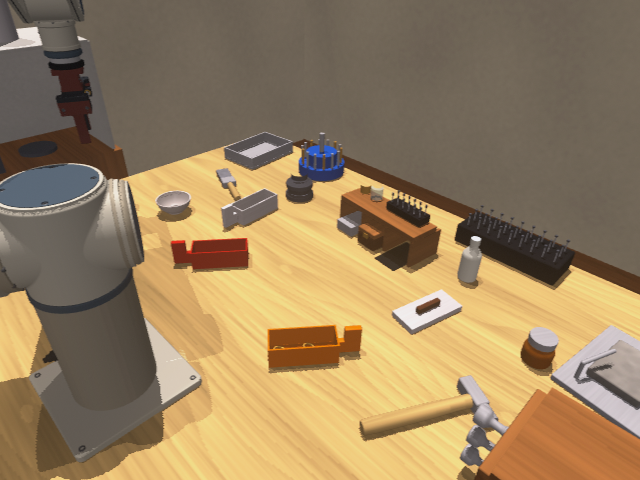

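Tub candidates in the top view are orange (384,316), red (262,306) and bare grey aluminium (224,243). The description fits the grey one. The lid is at (408,231), and the empty bay with the black mat is the right-hand one at (353,202). I'll check these in close crops.

Run:
```python
import cv2
a=cv2.imread("pics/top0.png"); b=cv2.imread("pics/side0.png")
cv2.imwrite("pics/ct.png",cv2.convertScaleAbs(cv2.resize(a[150:280,202:432],(805-5,452),interpolation=cv2.INTER_CUBIC),alpha=1.6))
cv2.imwrite("pics/cs.png",cv2.resize(b[170:340,212:472],(780,510),interpolation=cv2.INTER_CUBIC))
```

```text
(no output)
```

View pics/ct.png

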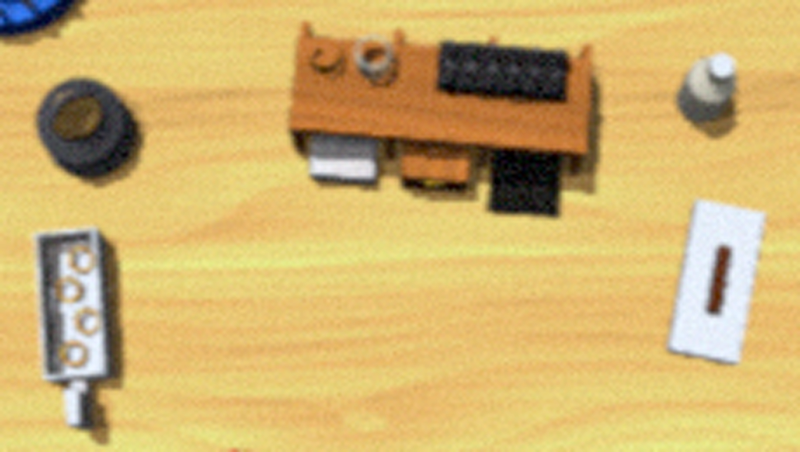

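View pics/cs.png

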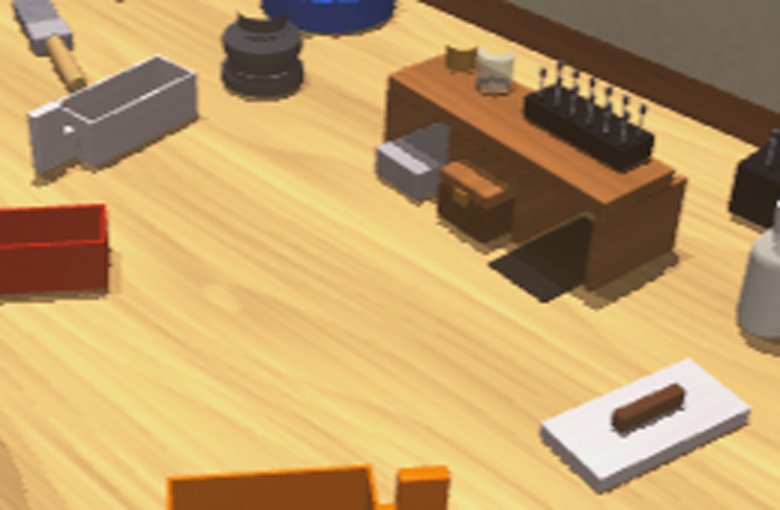

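The crops confirm the grey aluminium tub, with brass rings inside and its fin at crop (77,405) towards the robot, and the white lid with its wooden bar at (718,280). The mat's front corners are at (489,213) and (558,215). Next I fit the poses from corners in both views.

```bash
cat > h.py <<'E'
import numpy as np
from scipy.optimize import least_squares
from workcell import ctrl
CI={n:ctrl.camera_info(n) for n in("top","side")}
def proj(n,P):
    K=np.array(CI[n]["camera_matrix"]);T=np.linalg.inv(np.array(CI[n]["world_from_camera"]))
    c=np.c_[P,np.ones(len(P))]@T.T[:,:3]; c=c*[1,-1,-1]; q=c@K.T; return q[:,:2]/q[:,2:]
def w(p,M):
    c,s=np.cos(p[2]),np.sin(p[2]); M=np.array(M,float); return np.c_[p[0]+c*M[:,0]-s*M[:,1],p[1]+s*M[:,0]+c*M[:,1],M[:,2]]
def fit(obs,p0):  # obs {cam:[(u,v,x,y,z)..]}
    f=lambda p:np.concatenate([(proj(n,w(p,np.array(o)[:,2:]))-np.array(o)[:,:2]).ravel() for n,o in obs.items()])
    r=least_squares(f,p0,loss="soft_l1"); return r.x,f(r.x).reshape(-1,2)
E
python3 - <<'E'
from h import *
t=lambda a:[((x+.5)/3.478-.5+202,(y+.5)/3.477-.5+150,*m) for x,y,m in a]
s=lambda a:[((x+.5)/3-.5+212,(y+.5)/3-.5+170,*m) for x,y,m in a]
def box(L,W,z): return [(L/2,W/2,z),(L/2,-W/2,z),(-L/2,-W/2,z),(-L/2,W/2,z)]
T=box(130,54,45);L=box(139,63,13)
O={"tub":({"top":t([(37,234,T[0]),(103,231,T[1]),(109,377,T[2]),(45,380,T[3])]),
 "side":s([(157,57,T[0]),(195,72,T[1]),(82,124,T[2]),(197,118,(65,-27,0)),(80,165,(-65,-27,0))])},[300,250,0]),
"lid":({"top":t([(697,200,L[0]),(766,211,L[1]),(737,363,L[2]),(668,350,L[3])]),
 "side":s([(688,360,L[0]),(748,411,L[1]),(600,473,L[2]),(543,432,L[3])])},[300,-250,0]),
"riser":({"top":t([(290,132,(-42,128,86)),(586,153,(-42,-128,86)),(489,213,(-67,-50,0)),(558,215,(-67,-116,0))]),
 "side":s([(388,78,(-42,128,86)),(606,203,(-42,-128,86)),(672,174,(42,-128,86)),(489,264,(-67,-50,0)),(545,300,(-67,-116,0))])},[450,0,0])}
for k,(o,p) in O.items():
    for sub in (o,{"top":o["top"]},{"side":o["side"]}):
        x,r=fit(sub,p); print(k,list(sub),np.round(x[:2],1),round(x[2],4),np.round(r,1).tolist() if len(sub)==2 else "")
    if k=="tub":print("fin",w(fit(o,p)[0],[(-93,0,50)]))
    if k=="riser":print("bay",w(fit(o,p)[0],[(-15,-83,0)]))
E
```

```text
tub ['top', 'side'] [532.3 291.4] 25.157 [[0.6, 0.7], [-0.8, 0.6], [-1.5, 1.0], [-1.0, 1.0], [0.5, -0.7], [0.4, 0.7], [1.2, -0.2], [0.2, -0.7], [3.2, 0.5]]
tub ['top'] [534.9 289.3] 6.3281 
tub ['side'] [365.7 241.6] 390.5113 
fin [[439.36030159 289.17351704  50.        ]]
lid ['top', 'side'] [ 544.6 -279.7] -0.2364 [[0.1, -0.1], [0.1, 0.8], [0.6, 0.3], [0.3, -0.1], [0.1, -1.0], [1.0, -1.3], [-0.1, 1.7], [-1.0, -3.5]]
lid ['top'] [ 545.4 -278.9] -94.4857 
lid ['side'] [ 541.4 -281.9] -213.8537 
riser ['top', 'side'] [696. -38.] 6.138 [[0.0, 0.1], [0.2, 3.7], [-0.2, -2.1], [0.7, -0.3], [-0.7, -1.3], [-3.3, 1.5], [-0.3, -0.1], [1.1, -1.3], [1.2, 0.2]]
riser ['top'] [465.2  -0.7] 7.1684 
riser ['side'] [695.6 -38.7] 6.138 
bay [[ 669.15079812 -117.92119026    0.        ]]
```

Run:
```python
import cv2,numpy as np
a=cv2.imread("pics/top0.png"); b=cv2.imread("pics/side0.png")
A=cv2.convertScaleAbs(cv2.resize(a[152:217,280:380],(800,520),interpolation=cv2.INTER_CUBIC),alpha=1.7)[:,:]
B=cv2.resize(b[180:280,335:445],(440,400),interpolation=cv2.INTER_CUBIC)
cv2.imwrite("pics/r_top.png",A); cv2.imwrite("pics/r_side.png",cv2.resize(b[180:275,335:445],(660,570),interpolation=cv2.INTER_CUBIC))
```

```text
(no output)
```

View pics/r_top.png

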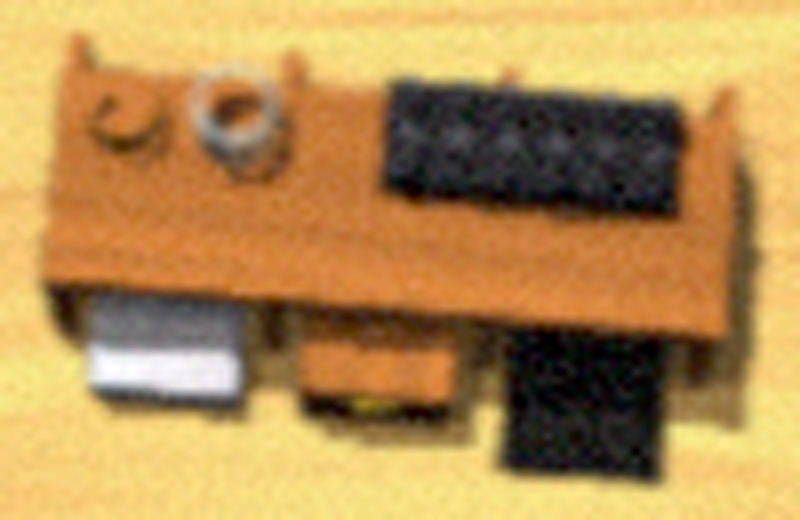

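View pics/r_side.png

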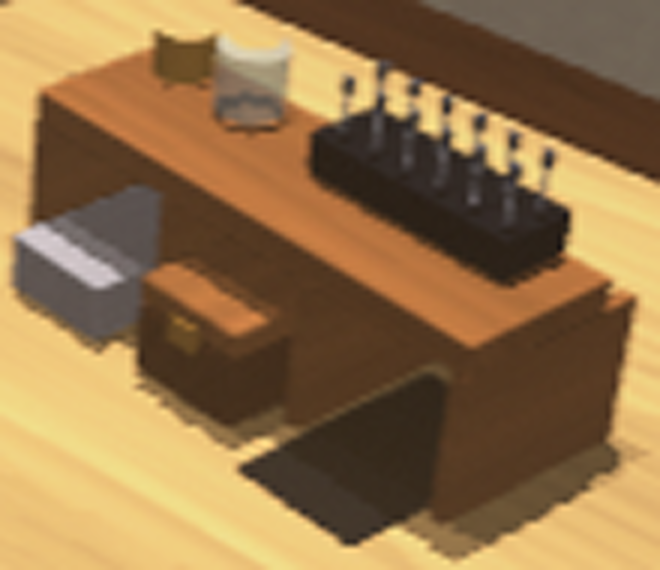

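Run:
```python
from h import *
t=lambda a:[((x+.5)/8-.5+280,(y+.5)/8-.5+152,*m) for x,y,m in a]
s=lambda a:[((x+.5)/6-.5+335,(y+.5)/6-.5+180,*m) for x,y,m in a]
o={"top":t([(42,280,(-42,128,70)),(725,333,(-42,-128,70)),(735,125,(42,-128,86)),(60,68,(42,128,86)),(502,470,(-67,-50,0)),(660,478,(-67,-116,0))]),
 "side":s([(40,95,(-42,128,86)),(472,348,(-42,-128,86)),(612,283,(42,-128,86)),(240,468,(-67,-50,0)),(350,545,(-67,-116,0)),(440,518,(-42,-128,0))])}
for sub in (o,{"top":o["top"]},{"side":o["side"]}):
    x,r=fit(sub,[690,-35,-.1]); print(list(sub),np.round(x,3),np.round(w(x,[(-15,-83,0)]),1)); print(np.round(r,1).tolist())
```

```text
['top', 'side'] [ 7.00509e+02 -3.66590e+01 -1.28000e-01] [[ 675.1 -117.1    0. ]]
[[0.3, 1.9], [-0.6, 3.3], [1.0, 0.9], [0.8, 0.0], [-0.4, -3.1], [0.7, -2.1], [-0.6, -1.5], [-1.3, 0.1], [-0.2, -0.5], [2.5, -2.0], [3.3, -1.6], [-0.7, 1.6]]
['top'] [ 7.01916e+02 -3.55500e+01 -1.23000e-01] [[ 676.9 -116.1    0. ]]
[[0.0, 1.6], [-0.9, 2.7], [0.6, 0.3], [0.3, -0.2], [-0.6, -3.6], [0.4, -2.7]]
['side'] [ 6.97666e+02 -3.89230e+01 -1.25000e-01] [[ 672.4 -119.4    0. ]]
[[-0.8, -0.8], [-1.1, 0.9], [-0.1, 0.2], [2.6, -1.2], [3.4, -0.7], [-0.6, 2.5]]
```

Run:
```python
from h import *
t=lambda a:[((x+.5)/8-.5+280,(y+.5)/8-.5+152,*m) for x,y,m in a]
s=lambda a:[((x+.5)/6-.5+335,(y+.5)/6-.5+180,*m) for x,y,m in a]
T=t([(42,280,(-42,128,70)),(725,333,(-42,-128,70)),(735,125,(42,-128,86)),(60,68,(42,128,86))]);S=s([(40,95,(-42,128,86)),(472,348,(-42,-128,86)),(612,283,(42,-128,86)),(440,518,(-42,-128,0))])
Tm=t([(502,470,(-67,-50,0)),(660,478,(-67,-116,0))]);Sm=s([(240,468,(-67,-50,0)),(350,545,(-67,-116,0))])
for o in ({"top":T,"side":S},{"top":T},{"side":S},{"top":Tm,"side":Sm},{"top":Tm},{"side":Sm}):
    x,r=fit(o,[690,-35,-.1]); print(list(o),np.round(x,3),np.round(w(x,[(-15,-83,0)]),1)); print(np.round(r,1).tolist())
```

```text
['top', 'side'] [ 7.03565e+02 -3.59400e+01 -1.17000e-01] [[ 679.  -116.6    0. ]]
[[0.2, 1.3], [-0.7, 1.9], [0.6, -0.5], [0.3, -0.5], [-0.3, -1.7], [-0.2, -0.7], [0.4, -1.4], [0.3, 0.8]]
['top'] [ 7.0543e+02 -3.5611e+01 -1.0900e-01] [[ 681.5 -116.5    0. ]]
[[0.2, 1.1], [-0.7, 1.0], [0.4, -1.5], [0.0, -0.8]]
['side'] [ 7.01077e+02 -3.77950e+01 -1.20000e-01] [[ 676.3 -118.4    0. ]]
[[-0.3, -1.2], [-0.3, 0.1], [0.5, -0.7], [0.2, 1.6]]
['top', 'side'] [ 6.90314e+02 -3.52820e+01 -1.19000e-01] [[ 665.5 -115.9    0. ]]
[[-0.5, -0.1], [0.6, 0.8], [-0.3, -0.6], [0.6, -0.1]]
['top'] [ 6.88532e+02 -3.23030e+01 -8.00000e-02] [[ 666.9 -113.8    0. ]]
[[-0.6, -0.0], [0.6, 0.0]]
['side'] [ 6.91117e+02 -3.80190e+01 -1.48000e-01] [[ 664.  -117.9    0. ]]
[[-0.2, -0.4], [0.2, 0.3]]
```

```bash
cat >> h.py <<'E'
from scipy.spatial.transform import Rotation as R
def st(): 
    o=ctrl.get_obs(); r=R.from_rotvec(o["orientation"]); y=r.as_matrix()[:,1]
    print("t",round(float(o["t"]),2),"pos",np.round(o["ee_pos"],1),"yaw_y",round(np.arctan2(y[1],y[0]),4),"tilt",np.round(r.as_matrix()[:2,2],3),"F",np.round(o["ft_force"],1),"w",round(float(o["width"]),1),"g",round(float(o["grasp_force"]),1),"q",np.round(o["qpos"],2)); return o,r
def plan(x,y,z,yaw):
    "yaw: world angle of tool y axis (mod pi)"
    o,r=st(); Y=np.array([np.cos(yaw),np.sin(yaw),0.]); best=None
    for s in(1,-1):
        Z=np.array([0,0,-1.]); T=np.c_[np.cross(s*Y,Z),s*Y,Z]; a=(r.inv()*R.from_matrix(T)).as_rotvec(); print(" ang",np.round(a,4))
    print(" tr",np.round(r.inv().apply(np.array([x,y,z])-o["ee_pos"]),1))
E
python3 -c "
from h import *
plan(441,287,130,0.03)"
```

```text
t 0.7 pos [241.  576.7 222.7] yaw_y 1.175 tilt [0. 0.] F [ 0.2 -0.1  0.1] w 87.8 g 0.0 q [ 1.16  0.42  1.63 -0.    1.09 -0.02]
 ang [ 1.000e-04 -0.000e+00  1.145e+00]
 ang [ 1.0000e-04  1.0000e-04 -1.9966e+00]
 tr [-296.3 -190.2   92.7]
```

```bash
python3 -m creep '[{"translation":[-49,-32,5],"angular":[0,0,0.18],"jaw":1},{"translation":[-98,-63,10],"angular":[0,0,0.36],"jaw":1},{"translation":[-147,-94,25],"angular":[0,0,0.54],"jaw":1},{"translation":[-196,-125,40],"angular":[0,0,0.72],"jaw":1},{"translation":[-245,-157,60],"angular":[0,0,0.9],"jaw":1},{"translation":[-290,-186,80],"angular":[0,0,1.06],"jaw":1},{"translation":[-296.3,-190.2,92.7],"angular":[0,0,1.145],"jaw":1},{"translation":[-296.3,-190.2,92.7],"angular":[0,0,1.145],"jaw":1}]'
python3 -c "
from h import *
plan(441,287,51,0.03)"
```

```text
t: 1.7
ee_pos: [440.9, 285.9, 129.3]
orientation: [-2.189, -2.253, 0.003]
ft_force: [0.0, -0.3, 0.1]
width: 87.7
grasp_force: 0.0
t 1.7 pos [440.9 285.9 129.3] yaw_y 0.0289 tilt [-0.002 -0.001] F [ 0.  -0.3  0.1] w 87.7 g 0.0 q [0.55 0.41 1.91 0.   0.82 0.52]
 ang [-0.0016  0.0009 -0.0011]
 ang [1.4000e-03 2.5000e-03 3.1404e+00]
 tr [ 1.2  0.2 78.3]
```

```bash
python3 -m creep '[{"translation":[1,0,45],"angular":[0,0,0],"jaw":1},{"translation":[1,0,70],"angular":[0,0,0],"jaw":1},{"translation":[1,0,78],"angular":[0,0,0],"jaw":1},{"translation":[1,0,78],"angular":[0,0,0],"jaw":0.3},{"translation":[1,0,78],"angular":[0,0,0],"jaw":0.3},{"translation":[1,0,78],"angular":[0,0,0],"jaw":0.3},{"translation":[1,0,78],"angular":[0,0,0],"jaw":0.3},{"translation":[1,0,78],"angular":[0,0,0],"jaw":0.3}]'
python3 -c "
from h import *
st()"
```

```text
t: 2.7
ee_pos: [441.1, 288.0, 52.3]
orientation: [2.188, 2.254, 0.001]
ft_force: [0.5, -0.2, 0.2]
width: 41.6
grasp_force: 0.0
t 2.7 pos [441.1 288.   52.3] yaw_y 0.03 tilt [0. 0.] F [ 0.5 -0.2  0.2] w 41.6 g 0.0 q [ 0.56  0.55  1.94 -0.    0.65  0.53]
```

```bash
python3 -m creep '[{"translation":[0,0,0],"angular":[0,0,0],"jaw":0.2},{"translation":[0,0,0],"angular":[0,0,0],"jaw":0.2},{"translation":[0,0,0],"angular":[0,0,0],"jaw":0.2},{"translation":[0,0,0],"angular":[0,0,0],"jaw":0.2},{"translation":[0,0,0],"angular":[0,0,0],"jaw":0.2},{"translation":[0,0,0],"angular":[0,0,0],"jaw":0.2},{"translation":[0,0,0],"angular":[0,0,0],"jaw":0.2},{"translation":[0,0,0],"angular":[0,0,0],"jaw":0.2}]'
python3 -c "
from h import *
st()"
```

```text
t: 3.7
ee_pos: [441.3, 288.1, 52.1]
orientation: [2.188, 2.254, 0.001]
ft_force: [3.6, 1.7, 2.2]
width: 31.6
grasp_force: 30.0
t 3.7 pos [441.3 288.1  52.1] yaw_y 0.03 tilt [0.001 0.   ] F [3.6 1.7 2.2] w 31.6 g 30.0 q [ 0.56  0.55  1.94 -0.    0.65  0.53]
```

```bash
python3 -m creep '[{"translation":[0,0,0],"angular":[0,0,0],"jaw":1},{"translation":[0,0,-5],"angular":[0,0,0],"jaw":1},{"translation":[0,0,-25],"angular":[0,0,-0.15],"jaw":1},{"translation":[0,0,-25],"angular":[0,0,-0.33],"jaw":1},{"translation":[0,0,-25],"angular":[0,0,-0.51],"jaw":1},{"translation":[0,0,-25],"angular":[0,0,-0.69],"jaw":1},{"translation":[0,0,-25],"angular":[0,0,-0.87],"jaw":1},{"translation":[0,0,-25],"angular":[0,0,-1.05],"jaw":1}]'
python3 -c "
from h import *
plan(441.2,288,31,1.6008)"
```

```text
t: 4.7
ee_pos: [440.0, 287.4, 76.9]
orientation: [-0.754, -3.048, 0.002]
ft_force: [-0.5, -0.0, -0.5]
width: 87.8
grasp_force: 0.0
t 4.7 pos [440.  287.4  76.9] yaw_y 1.0859 tilt [-0.002 -0.001] F [-0.5 -0.  -0.5] w 87.8 g 0.0 q [ 0.56  0.5   1.93  0.    0.71 -0.53]
 ang [-0.0014 -0.0015 -0.515 ]
 ang [-2.0000e-03  1.8000e-03  2.6266e+00]
 tr [-0.8  1.1 45.8]
```

```bash
python3 -m creep '[{"translation":[0,0,0],"angular":[0,0,-0.18],"jaw":1},{"translation":[0,0,0],"angular":[0,0,-0.36],"jaw":1},{"translation":[0,0,5],"angular":[0,0,-0.52],"jaw":1},{"translation":[0,0,35],"angular":[0,0,-0.52],"jaw":0.6},{"translation":[0,0,46],"angular":[0,0,-0.52],"jaw":0.3},{"translation":[0,0,46],"angular":[0,0,-0.52],"jaw":0},{"translation":[0,0,46],"angular":[0,0,-0.52],"jaw":0},{"translation":[0,0,46],"angular":[0,0,-0.52],"jaw":0}]'
python3 -c "
from h import *
st()"
```

```text
t: 5.7
ee_pos: [441.4, 288.2, 31.7]
orientation: [-0.046, 3.14, 0.001]
ft_force: [-0.4, -0.8, 0.6]
width: 41.0
grasp_force: 0.0
t 5.7 pos [441.4 288.2  31.7] yaw_y 1.5999 tilt [0.001 0.001] F [-0.4 -0.8  0.6] w 41.0 g 0.0 q [ 0.56  0.58  1.94  0.    0.61 -1.04]
```

```bash
python3 -m creep '[{"translation":[0,0,0],"angular":[0,0,0],"jaw":0},{"translation":[0,0,0],"angular":[0,0,0],"jaw":0},{"translation":[0,0,0],"angular":[0,0,0],"jaw":0},{"translation":[0,0,0],"angular":[0,0,0],"jaw":0},{"translation":[0,0,0],"angular":[0,0,0],"jaw":0},{"translation":[0,0,0],"angular":[0,0,0],"jaw":0},{"translation":[0,0,0],"angular":[0,0,0],"jaw":0},{"translation":[0,0,0],"angular":[0,0,0],"jaw":0}]'
python3 -c "
from h import *
o,r=st()
x,y=r.as_matrix()[:,0],r.as_matrix()[:,1]
for c in('top',): 
  pass
a=np.arctan2(y[1],y[0])-np.pi/2
print('tub yaw',a,'origin',w([*o['ee_pos'][:2],a],[(93,0,0)]))
plan(544.6,-279.7,130,-0.236)"
```

```text
t: 6.7
ee_pos: [440.9, 287.9, 31.1]
orientation: [0.046, -3.141, 0.0]
ft_force: [-1.2, 0.3, 5.2]
width: 11.8
grasp_force: 30.0
t 6.7 pos [440.9 287.9  31.1] yaw_y 1.6 tilt [-0. -0.] F [-1.2  0.3  5.2] w 11.8 g 30.0 q [ 0.56  0.58  1.94 -0.    0.61 -1.04]
tub yaw 0.029235161574506563 origin [[533.8852921  290.64851289   0.        ]]
t 6.7 pos [440.9 287.9  31.1] yaw_y 1.6 tilt [-0. -0.] F [-1.2  0.3  5.2] w 11.8 g 30.0 q [ 0.56  0.58  1.94 -0.    0.61 -1.04]
 ang [-1.000e-04 -0.000e+00  1.836e+00]
 ang [ 0.0000e+00 -1.0000e-04 -1.3056e+00]
 tr [ -87.  -570.4  -98.9]
```

```bash
python3 -m creep '[{"translation":[0,0,0],"angular":[0,0,0],"jaw":1},{"translation":[0,0,-30],"angular":[0,0,0],"jaw":1},{"translation":[0,-10,-85],"angular":[0,0,0],"jaw":1},{"translation":[-10,-70,-95],"angular":[0,0,0.18],"jaw":1},{"translation":[-19,-130,-99],"angular":[0,0,0.36],"jaw":1},{"translation":[-28,-190,-99],"angular":[0,0,0.54],"jaw":1},{"translation":[-37,-250,-99],"angular":[0,0,0.72],"jaw":1},{"translation":[-46,-310,-99],"angular":[0,0,0.9],"jaw":1}]'
python3 -c "
from h import *
plan(544.6,-279.7,100,-0.236)"
```

```text
t: 7.7
ee_pos: [496.3, -22.5, 130.0]
orientation: [1.333, 2.844, 0.001]
ft_force: [0.0, 0.3, 0.6]
width: 86.6
grasp_force: 0.0
t 7.7 pos [496.3 -22.5 130. ] yaw_y 0.694 tilt [0.001 0.   ] F [0.  0.3 0.6] w 86.6 g 0.0 q [-0.07  0.38  1.98  0.    0.79 -0.76]
 ang [7.0e-04 1.0e-04 9.3e-01]
 ang [-2.0000e-04  9.0000e-04 -2.2116e+00]
 tr [-228.5 -127.4   30. ]
```

```bash
python3 -m creep '[{"translation":[-48,-27,0],"angular":[0,0,0.18],"jaw":1},{"translation":[-96,-54,0],"angular":[0,0,0.36],"jaw":1},{"translation":[-144,-80,0],"angular":[0,0,0.54],"jaw":1},{"translation":[-192,-107,0],"angular":[0,0,0.72],"jaw":1},{"translation":[-228.5,-127.4,10],"angular":[0,0,0.9],"jaw":1},{"translation":[-228.5,-127.4,30],"angular":[0,0,0.93],"jaw":1},{"translation":[-228.5,-127.4,60],"angular":[0,0,0.93],"jaw":1},{"translation":[-228.5,-127.4,80],"angular":[0,0,0.93],"jaw":1}]'
python3 -c "
from h import *
plan(544.6,-279.7,16,-0.236)"
```

```text
t: 8.7
ee_pos: [544.5, -275.9, 47.8]
orientation: [-2.458, -1.952, 0.002]
ft_force: [-0.0, -0.0, 0.1]
width: 87.9
grasp_force: 0.0
t 8.7 pos [ 544.5 -275.9   47.8] yaw_y -0.2285 tilt [-0.002  0.001] F [-0.  -0.   0.1] w 87.9 g 0.0 q [-0.49  0.64  1.75  0.    0.76 -0.26]
 ang [-0.0027 -0.0009  0.0075]
 ang [ 1.4000e-03 -4.3000e-03 -3.1341e+00]
 tr [-3.7  1.  31.8]
```

```bash
python3 -m creep '[{"translation":[0,0,15],"angular":[0,0,0],"jaw":1},{"translation":[0,0,33],"angular":[0,0,0],"jaw":1},{"translation":[0,0,33],"angular":[0,0,0],"jaw":0.5},{"translation":[0,0,33],"angular":[0,0,0],"jaw":0.5},{"translation":[0,0,33],"angular":[0,0,0],"jaw":0.5},{"translation":[0,0,33],"angular":[0,0,0],"jaw":0.5},{"translation":[0,0,33],"angular":[0,0,0],"jaw":0.5},{"translation":[0,0,33],"angular":[0,0,0],"jaw":0.5}]'
python3 -c "
from h import *
st()"
```

```text
t: 9.7
ee_pos: [546.3, -277.8, 17.8]
orientation: [2.461, 1.951, 0.001]
ft_force: [-0.2, -0.8, 5.7]
width: 59.4
grasp_force: 30.0
t 9.7 pos [ 546.3 -277.8   17.8] yaw_y -0.23 tilt [ 0.001 -0.001] F [-0.2 -0.8  5.7] w 59.4 g 30.0 q [-0.49  0.69  1.75 -0.    0.7  -0.26]
```

```bash
python3 -m creep '[{"translation":[0,0,0],"angular":[0,0,0],"jaw":1},{"translation":[0,0,-5],"angular":[0,0,0],"jaw":1},{"translation":[0,0,-22],"angular":[0,0,-0.15],"jaw":1},{"translation":[0,0,-22],"angular":[0,0,-0.33],"jaw":1},{"translation":[0,0,-22],"angular":[0,0,-0.51],"jaw":1},{"translation":[0,0,-22],"angular":[0,0,-0.69],"jaw":1},{"translation":[0,0,-22],"angular":[0,0,-0.87],"jaw":1},{"translation":[0,0,-22],"angular":[0,0,-1.05],"jaw":0.6}]' && python3 -m creep '[{"translation":[0,0,0],"angular":[0,0,-0.18],"jaw":0.5},{"translation":[0,0,0],"angular":[0,0,-0.36],"jaw":0.5},{"translation":[0,0,8],"angular":[0,0,-0.52],"jaw":0.5},{"translation":[0,0,22.5],"angular":[0,0,-0.52],"jaw":0.5},{"translation":[0,0,22.5],"angular":[0,0,-0.52],"jaw":0},{"translation":[0,0,22.5],"angular":[0,0,-0.52],"jaw":0},{"translation":[0,0,22.5],"angular":[0,0,-0.52],"jaw":0},{"translation":[0,0,22.5],"angular":[0,0,-0.52],"jaw":0}]'
python3 -c "
from h import *
st()"
```

```text
t: 10.7
ee_pos: [545.6, -277.3, 39.0]
orientation: [-1.143, -2.926, -0.0]
ft_force: [-0.1, -0.5, 0.9]
width: 81.1
grasp_force: 0.0
t: 11.7
ee_pos: [546.0, -277.6, 16.8]
orientation: [0.362, 3.12, -0.0]
ft_force: [-0.4, 0.4, 0.1]
width: 12.1
grasp_force: 30.0
t 11.7 pos [ 546.  -277.6   16.8] yaw_y 1.3395 tilt [ 0.001 -0.   ] F [-0.4  0.4  0.1] w 12.1 g 30.0 q [-0.49  0.69  1.75 -0.    0.7  -1.83]
```

```bash
python3 -c "
from h import *
plan(533.8,290.6,120,1.6)"
```

```text
t 11.7 pos [ 546.  -277.6   16.8] yaw_y 1.3395 tilt [ 0.001 -0.   ] F [-0.4  0.4  0.1] w 12.1 g 30.0 q [-0.49  0.69  1.75 -0.    0.7  -1.83]
 ang [-0.0003  0.0005 -0.2605]
 ang [8.0000e-04 4.0000e-04 2.8811e+00]
 tr [ 142.   550.3 -103.4]
```

```bash
python3 -m creep '[{"translation":[0,0,0],"angular":[0,0,0],"jaw":0},{"translation":[0,0,-20],"angular":[0,0,0],"jaw":0},{"translation":[0,0,-60],"angular":[0,0,0],"jaw":0},{"translation":[5,20,-95],"angular":[0,0,0],"jaw":0},{"translation":[16,62,-103],"angular":[0,0,-0.05],"jaw":0},{"translation":[28,107,-103],"angular":[0,0,-0.1],"jaw":0},{"translation":[40,155,-103],"angular":[0,0,-0.15],"jaw":0},{"translation":[52,203,-103],"angular":[0,0,-0.2],"jaw":0}]' && python3 -m creep '[{"translation":[0,50,0],"angular":[0,0,-0.02],"jaw":0},{"translation":[2,100,0],"angular":[0,0,-0.04],"jaw":0},{"translation":[5,150,0],"angular":[0,0,-0.06],"jaw":0},{"translation":[8,200,0],"angular":[0,0,-0.06],"jaw":0},{"translation":[11,250,0],"angular":[0,0,-0.06],"jaw":0},{"translation":[15,300,0],"angular":[0,0,-0.06],"jaw":0},{"translation":[15,330,0],"angular":[0,0,-0.06],"jaw":0},{"translation":[15,335,0],"angular":[0,0,-0.06],"jaw":0}]'
python3 -c "
from h import *
plan(533.8,290.6,80,1.6)"
```

```text
t: 12.7
ee_pos: [541.7, -66.5, 120.9]
orientation: [0.046, 3.14, -0.0]
ft_force: [1.1, -0.7, -0.8]
width: 11.7
grasp_force: 30.0
t: 13.7
ee_pos: [536.9, 269.3, 120.7]
orientation: [-0.05, 3.14, 0.001]
ft_force: [0.4, 0.6, -1.5]
width: 11.7
grasp_force: 30.0
t 13.7 pos [536.9 269.3 120.7] yaw_y 1.6026 tilt [0.001 0.001] F [ 0.4  0.6 -1.5] w 11.7 g 30.0 q [ 0.45  0.52  1.75  0.    0.87 -1.16]
 ang [0.0007 0.0014 0.0026]
 ang [-2.200e-03  1.100e-03 -3.139e+00]
 tr [ 2.5 21.4 40.7]
```

```bash
python3 -m creep '[{"translation":[2.5,21.4,10],"angular":[0,0,0],"jaw":0},{"translation":[2.5,21.4,30],"angular":[0,0,0],"jaw":0},{"translation":[2.5,21.4,40],"angular":[0,0,0],"jaw":0},{"translation":[2.5,21.4,46],"angular":[0,0,0],"jaw":0},{"translation":[2.5,21.4,46],"angular":[0,0,0],"jaw":0},{"translation":[2.5,21.4,46],"angular":[0,0,0],"jaw":0},{"translation":[2.5,21.4,46],"angular":[0,0,0],"jaw":0},{"translation":[2.5,21.4,46],"angular":[0,0,0],"jaw":0}]'
python3 - <<'E'
from h import *
import cv2
plan(533.8,290.6,54,1.6)
a=ctrl.get_image("side");b=ctrl.get_image("top")
cv2.imwrite("pics/fit1.png",np.hstack([cv2.resize(a[170:250,205:305],(500,400),interpolation=cv2.INTER_CUBIC),cv2.resize(b[205:285,195:255],(300,400),interpolation=cv2.INTER_CUBIC)])[:,:,::-1])
E
```

```text
t: 14.7
ee_pos: [534.0, 288.8, 73.9]
orientation: [-0.046, 3.141, 0.0]
ft_force: [-0.1, -0.7, -0.8]
width: 11.4
grasp_force: 30.0
t 14.7 pos [534.  288.8  73.9] yaw_y 1.6 tilt [0.001 0.   ] F [-0.1 -0.7 -0.8] w 11.4 g 30.0 q [ 0.48  0.59  1.75  0.    0.79 -1.12]
 ang [ 0.0003  0.0006 -0.    ]
 ang [ 9.0000e-04 -5.0000e-04  3.1416e+00]
 tr [ 0.1  1.8 19.9]
```

View pics/fit1.png

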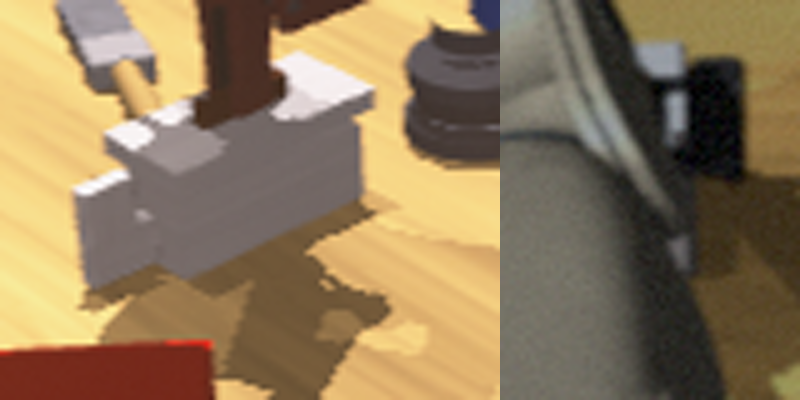

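The side crop shows the lid level above the tub rim, overlapping it squarely, about 20 mm up (crop x 105–375 on the tub at 135–360). I'll correct y and lower it.

```bash
python3 -m creep '[{"translation":[0,1.8,0],"angular":[0,0,0],"jaw":0},{"translation":[0,1.8,3],"angular":[0,0,0],"jaw":0},{"translation":[0,1.8,6],"angular":[0,0,0],"jaw":0},{"translation":[0,1.8,8],"angular":[0,0,0],"jaw":0},{"translation":[0,1.8,8],"angular":[0,0,0],"jaw":0},{"translation":[0,1.8,8],"angular":[0,0,0],"jaw":0},{"translation":[0,1.8,8],"angular":[0,0,0],"jaw":0},{"translation":[0,1.8,8],"angular":[0,0,0],"jaw":0}]'
python3 -c "
from h import *
plan(533.8,290.6,54,1.6)"
```

```text
t: 15.8
ee_pos: [533.8, 290.5, 65.6]
orientation: [-0.046, 3.141, 0.0]
ft_force: [-0.3, 0.7, -0.7]
width: 11.1
grasp_force: 30.0
t 15.8 pos [533.8 290.5  65.6] yaw_y 1.6 tilt [0. 0.] F [-0.3  0.7 -0.7] w 11.1 g 30.0 q [ 0.48  0.61  1.75 -0.    0.78 -1.12]
 ang [0.0001 0.0001 0.    ]
 ang [-2.0000e-04  1.0000e-04 -3.1416e+00]
 tr [-0.   0.1 11.6]
```

```bash
python3 -m creep '[{"translation":[0,0,2],"angular":[0,0,0],"jaw":0},{"translation":[0,0,4],"angular":[0,0,0],"jaw":0},{"translation":[0,0,6],"angular":[0,0,0],"jaw":0},{"translation":[0,0,8],"angular":[0,0,0],"jaw":0},{"translation":[0,0,9],"angular":[0,0,0],"jaw":0},{"translation":[0,0,10],"angular":[0,0,0],"jaw":0},{"translation":[0,0,10],"angular":[0,0,0],"jaw":0},{"translation":[0,0,10],"angular":[0,0,0],"jaw":0}]'
python3 -c "
from h import *
st()"
```

```text
t: 16.8
ee_pos: [533.8, 290.5, 55.5]
orientation: [-0.046, 3.141, 0.0]
ft_force: [0.4, -0.8, -1.7]
width: 11.8
grasp_force: 30.0
t 16.8 pos [533.8 290.5  55.5] yaw_y 1.6 tilt [0. 0.] F [ 0.4 -0.8 -1.7] w 11.8 g 30.0 q [ 0.48  0.62  1.76 -0.    0.76 -1.12]
```

```bash
python3 -m creep '[{"translation":[0,0,1],"angular":[0,0,0],"jaw":0},{"translation":[0,0,2],"angular":[0,0,0],"jaw":0},{"translation":[0,0,3],"angular":[0,0,0],"jaw":0},{"translation":[0,0,4],"angular":[0,0,0],"jaw":0},{"translation":[0,0,4.5],"angular":[0,0,0],"jaw":0},{"translation":[0,0,4.5],"angular":[0,0,0],"jaw":0},{"translation":[0,0,4.5],"angular":[0,0,0],"jaw":0},{"translation":[0,0,4.5],"angular":[0,0,0],"jaw":0}]'
python3 -c "
from h import *
st()"
```

```text
t: 17.8
ee_pos: [533.7, 290.5, 51.8]
orientation: [-0.046, 3.141, 0.0]
ft_force: [-2.6, -1.2, 6.8]
width: 11.8
grasp_force: 30.0
t 17.8 pos [533.7 290.5  51.8] yaw_y 1.6 tilt [0. 0.] F [-2.6 -1.2  6.8] w 11.8 g 30.0 q [ 0.48  0.63  1.76 -0.    0.76 -1.12]
```

```bash
python3 -m creep '[{"translation":[0,0,0.5],"angular":[0,0,0],"jaw":0},{"translation":[0,0,1],"angular":[0,0,0],"jaw":0},{"translation":[0,0,1],"angular":[0,0,0],"jaw":0},{"translation":[0,0,1],"angular":[0,0,0],"jaw":0},{"translation":[0,0,1],"angular":[0,0,0],"jaw":0},{"translation":[0,0,1],"angular":[0,0,0],"jaw":0},{"translation":[0,0,1],"angular":[0,0,0],"jaw":0},{"translation":[0,0,1],"angular":[0,0,0],"jaw":0}]'
python3 -c "
from h import *
st()"
```

```text
t: 18.8
ee_pos: [533.7, 290.5, 51.7]
orientation: [-0.046, 3.141, 0.0]
ft_force: [-5.4, -2.7, 16.8]
width: 11.7
grasp_force: 30.0
t 18.8 pos [533.7 290.5  51.7] yaw_y 1.6 tilt [0. 0.] F [-5.4 -2.7 16.8] w 11.7 g 30.0 q [ 0.48  0.63  1.76 -0.    0.76 -1.12]
```

```bash
python3 -m creep '[{"translation":[0,0,-1],"angular":[0,0,0],"jaw":0},{"translation":[0,0,-1],"angular":[0,0,0],"jaw":1},{"translation":[0,0,-1],"angular":[0,0,0],"jaw":1},{"translation":[0,0,-5],"angular":[0,0,0],"jaw":1},{"translation":[0,0,-40],"angular":[0,0,0],"jaw":1},{"translation":[40,0,-50],"angular":[0,0,0],"jaw":1},{"translation":[93,0,-50],"angular":[0,0,0],"jaw":1},{"translation":[93,0,-50],"angular":[0,0,0],"jaw":1}]'
python3 - <<'E'
from h import *
import cv2
plan(441.1,288,31,1.6)
a=ctrl.get_image("side");
cv2.imwrite("pics/fit2.png",cv2.resize(a[170:280,195:335],(700,550),interpolation=cv2.INTER_CUBIC)[:,:,::-1])
E
```

```text
t: 19.8
ee_pos: [437.1, 286.9, 99.9]
orientation: [0.049, -3.138, 0.003]
ft_force: [0.8, 0.8, 0.7]
width: 78.5
grasp_force: 0.0
t 19.8 pos [437.1 286.9  99.9] yaw_y 1.6017 tilt [-0.003 -0.002] F [0.8 0.8 0.7] w 78.5 g 0.0 q [ 0.56  0.46  1.93  0.    0.75 -1.04]
 ang [-0.0016 -0.003   0.0017]
 ang [ 4.8000e-03 -2.5000e-03 -3.1399e+00]
 tr [-4.2  1.1 68.9]
```

View pics/fit2.png

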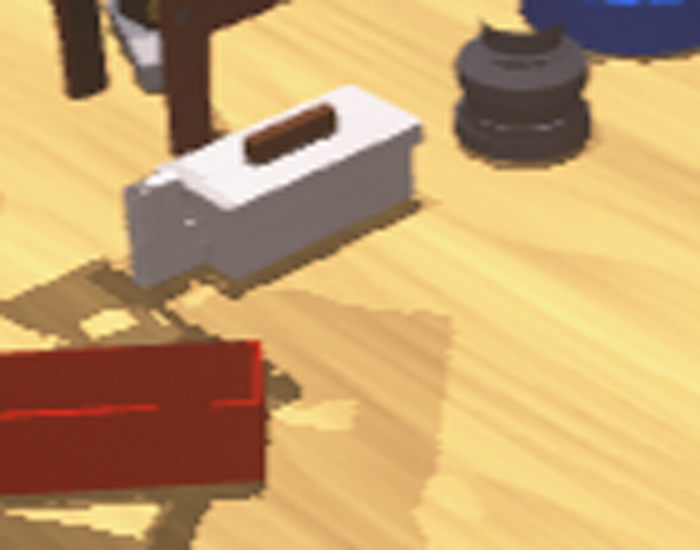

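The lid sits level and square on the tub, with its bar at crop (290,135). Now I grip the fin.

```bash
python3 -m creep '[{"translation":[-0.5,0.3,40],"angular":[0,0,0],"jaw":0.5},{"translation":[-0.5,0.3,65],"angular":[0,0,0],"jaw":0.5},{"translation":[-0.5,0.3,70],"angular":[0,0,0],"jaw":0.4},{"translation":[-0.5,0.3,70],"angular":[0,0,0],"jaw":0},{"translation":[-0.5,0.3,70],"angular":[0,0,0],"jaw":0},{"translation":[-0.5,0.3,70],"angular":[0,0,0],"jaw":0},{"translation":[-0.5,0.3,70],"angular":[0,0,0],"jaw":0},{"translation":[-0.5,0.3,70],"angular":[0,0,0],"jaw":0}]'
python3 -c "
from h import *
o,r=st()
b=np.array([673,-117.]);ya=-.118
for d in(110,70,0): # origin dist in front
  f=b-(d+93)*np.array([np.cos(ya),np.sin(ya)]); print(d,f); plan(*f,31,np.pi/2+ya)
"
```

```text
t: 20.85
ee_pos: [441.4, 288.2, 30.3]
orientation: [-0.046, 3.141, 0.0]
ft_force: [-0.8, -0.8, 2.8]
width: 12.0
grasp_force: 30.0
t 20.85 pos [441.4 288.2  30.3] yaw_y 1.6 tilt [0. 0.] F [-0.8 -0.8  2.8] w 12.0 g 30.0 q [ 0.56  0.59  1.94 -0.    0.61 -1.04]
110 [471.41164688 -93.10155056]
t 20.85 pos [441.4 288.2  30.3] yaw_y 1.6 tilt [0. 0.] F [-0.8 -0.8  2.8] w 12.0 g 30.0 q [ 0.56  0.59  1.94 -0.    0.61 -1.04]
 ang [0.0003 0.0004 0.1472]
 ang [-6.0000e-04  4.0000e-04 -2.9944e+00]
 tr [ -18.9 -382.    -0.7]
70 [511.13348986 -97.81060464]
t 20.85 pos [441.4 288.2  30.3] yaw_y 1.6 tilt [0. 0.] F [-0.8 -0.8  2.8] w 12.0 g 30.0 q [ 0.56  0.59  1.94 -0.    0.61 -1.04]
 ang [0.0003 0.0004 0.1472]
 ang [-6.0000e-04  4.0000e-04 -2.9944e+00]
 tr [ -58.5 -387.9   -0.7]
0 [ 580.64671507 -106.05144927]
t 20.85 pos [441.4 288.2  30.3] yaw_y 1.6 tilt [0. 0.] F [-0.8 -0.8  2.8] w 12.0 g 30.0 q [ 0.56  0.59  1.94 -0.    0.61 -1.04]
 ang [0.0003 0.0004 0.1472]
 ang [-6.0000e-04  4.0000e-04 -2.9944e+00]
 tr [-127.7 -398.1   -0.7]
```

```bash
python3 -m creep '[{"translation":[-3,-12,-0.5],"angular":[0,0,0],"jaw":0},{"translation":[-8,-36,-0.5],"angular":[0,0,0],"jaw":0},{"translation":[-12,-62,-0.5],"angular":[0,0,0],"jaw":0},{"translation":[-11.5,-90,-0.5],"angular":[0,0,0],"jaw":0},{"translation":[-10.6,-118,-0.5],"angular":[0,0,0],"jaw":0},{"translation":[-9.8,-146,-0.5],"angular":[0,0,0],"jaw":0},{"translation":[-9,-172,-0.5],"angular":[0,0,0],"jaw":0},{"translation":[-8.2,-188,-0.5],"angular":[0,0,0],"jaw":0}]'
python3 -c "
from h import *
plan(451.5,-90.7,31,np.pi/2-.118)"
```

```text
t: 21.85
ee_pos: [454.8, 99.0, 30.4]
orientation: [0.045, -3.141, 0.0]
ft_force: [0.1, 2.6, -2.8]
width: 12.3
grasp_force: 30.0
t 21.85 pos [454.8  99.   30.4] yaw_y 1.5993 tilt [-0. -0.] F [ 0.1  2.6 -2.8] w 12.3 g 30.0 q [ 0.19  0.53  2.08 -0.    0.53 -1.41]
 ang [-1.000e-04 -2.000e-04  1.465e-01]
 ang [ 3.0000e-04 -2.0000e-04 -2.9951e+00]
 tr [   8.7 -189.5   -0.6]
```

```bash
python3 -m creep '[{"translation":[0,-14,0],"angular":[0,0,0],"jaw":0},{"translation":[1,-40,0],"angular":[0,0,0],"jaw":0},{"translation":[2,-68,0],"angular":[0,0,0.02],"jaw":0},{"translation":[4,-96,0],"angular":[0,0,0.05],"jaw":0},{"translation":[5,-124,0],"angular":[0,0,0.08],"jaw":0},{"translation":[7,-152,0],"angular":[0,0,0.11],"jaw":0},{"translation":[8,-176,0],"angular":[0,0,0.13],"jaw":0},{"translation":[8.7,-189,0],"angular":[0,0,0.147],"jaw":0}]'
python3 - <<'E'
from h import *
import cv2
plan(451.5,-90.7,31,np.pi/2-.118)
a=ctrl.get_image("side");b=ctrl.get_image("top")
cv2.imwrite("pics/bay1.png",np.hstack([cv2.resize(a[170:330,300:460],(480,480),interpolation=cv2.INTER_CUBIC),cv2.resize(b[150:260,295:370],(320,469),interpolation=cv2.INTER_CUBIC)[:480] if 0 else cv2.resize(b[150:270,295:375],(320,480),interpolation=cv2.INTER_CUBIC)])[:,:,::-1])
E
```

```text
t: 22.85
ee_pos: [451.5, -89.7, 30.4]
orientation: [-0.187, -3.136, -0.0]
ft_force: [-0.0, 1.5, -1.3]
width: 11.9
grasp_force: 30.0
t 22.85 pos [451.5 -89.7  30.4] yaw_y 1.4517 tilt [-0.  0.] F [-0.   1.5 -1.3] w 11.9 g 30.0 q [-0.22  0.53  2.09  0.    0.53 -1.67]
 ang [ 0.     -0.0004 -0.0011]
 ang [-6.0000e-04 -1.0000e-04  3.1405e+00]
 tr [-0.1 -1.  -0.6]
```

View pics/bay1.png

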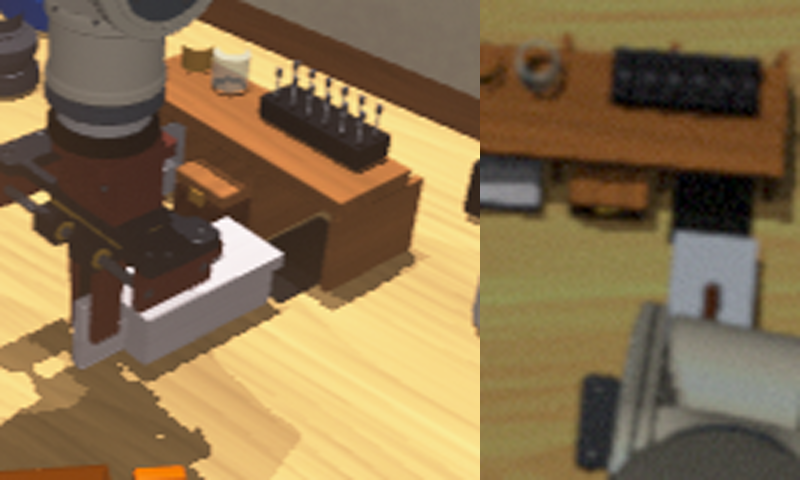

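Run:
```python
from h import *
f=lambda p:np.round((p-[295,150]+.5)*4-.5+[480,0],1).tolist()
tub=w([451.5,-89.7,1.4517-np.pi/2],[(93,0,0)])[0]; a=1.4517-np.pi/2
print("lid front", f(proj("top",w([tub[0],tub[1],a],[(69.5,31.5,48),(69.5,-31.5,48)]))))
print("bar front", f(proj("top",w([tub[0],tub[1],a],[(30,6,62),(30,-6,62)]))))
print("mat y edges at bay x -45,-27", f(proj("top",w([673,-117,-.118],[(-45,33,0),(-45,-33,0),(-27,33,0),(-27,-33,0)]))))
print("board right edge", f(proj("top",w([701,-37,-.118],[(-42,-128,86),(42,-128,86)]))))
im=ctrl.get_image("top")[150:230,320:375].astype(int).sum(2)
for r in (193,197,201,205): print(r, im[r-150].tolist())
```

```text
lid front [[672.8, 230.7], [755.1, 238.0]]
bar front [[703.2, 280.8], [719.1, 282.2]]
mat y edges at bay x -45,-27 [[670.6, 224.7], [753.8, 231.9], [672.4, 202.6], [755.5, 209.8]]
board right edge [[783.3, 180.1], [791.4, 71.6]]
193 [113, 121, 110, 96, 109, 91, 112, 124, 111, 114, 86, 90, 95, 83, 108, 127, 111, 107, 115, 89, 54, 62, 81, 78, 39, 25, 39, 55, 21, 39, 26, 34, 54, 60, 79, 62, 100, 83, 128, 106, 124, 133, 128, 118, 137, 169, 151, 173, 214, 202, 175, 146, 142, 178, 247]
197 [241, 214, 233, 220, 224, 235, 239, 240, 239, 243, 224, 215, 217, 242, 260, 234, 194, 136, 114, 96, 64, 85, 115, 37, 34, 3, 24, 12, 23, 30, 46, 4, 1, 4, 13, 0, 25, 59, 3, 4, 0, 20, 19, 63, 88, 101, 57, 66, 79, 136, 120, 140, 131, 208, 294]
201 [90, 89, 111, 101, 152, 165, 169, 173, 170, 177, 169, 186, 194, 203, 229, 190, 154, 137, 148, 141, 169, 178, 157, 82, 11, 16, 12, 45, 45, 23, 38, 45, 7, 15, 26, 32, 31, 0, 50, 32, 26, 8, 46, 152, 191, 192, 176, 191, 188, 197, 207, 205, 218, 268, 343]
205 [222, 199, 178, 192, 175, 188, 174, 175, 169, 157, 157, 163, 146, 137, 140, 140, 168, 171, 207, 283, 329, 322, 221, 106, 61, 60, 61, 57, 64, 62, 42, 59, 40, 31, 40, 23, 59, 54, 45, 18, 42, 46, 125, 244, 315, 338, 344, 339, 337, 284, 252, 254, 243, 299, 357]
```

Top view: the lid's front edge is at crop x 672–757, in line with the mat at 673–752, and the predicted lateral position agrees to about 1 mm. Now I slide it in.

```bash
python3 -m creep '[{"translation":[-8,-1,0],"angular":[0,0,0],"jaw":0},{"translation":[-22,-1,0],"angular":[0,0,0],"jaw":0},{"translation":[-37,-1,0],"angular":[0,0,0],"jaw":0},{"translation":[-52,-1,0],"angular":[0,0,0],"jaw":0},{"translation":[-67,-1,0],"angular":[0,0,0],"jaw":0},{"translation":[-80,-1,0],"angular":[0,0,0],"jaw":0},{"translation":[-88,-1,0],"angular":[0,0,0],"jaw":0},{"translation":[-90,-1,0],"angular":[0,0,0],"jaw":0}]'
python3 -c "
from h import *
plan(580.6,-106.0,30.5,np.pi/2-.118)"
```

```text
t: 24.0
ee_pos: [541.4, -100.4, 30.4]
orientation: [-0.185, -3.136, 0.0]
ft_force: [-0.5, 0.1, -5.2]
width: 11.8
grasp_force: 30.0
t 24.0 pos [ 541.4 -100.4   30.4] yaw_y 1.453 tilt [-0. -0.] F [-0.5  0.1 -5.2] w 11.8 g 30.0 q [-0.2   0.61  1.89 -0.    0.64 -1.66]
 ang [-0.     -0.      0.0002]
 ang [ 0.     -0.     -3.1414]
 tr [-39.6  -1.   -0.1]
```

```bash
python3 -m creep '[{"translation":[-5,-0.7,0.3],"angular":[0,0,0],"jaw":0},{"translation":[-11,-0.7,0.3],"angular":[0,0,0],"jaw":0},{"translation":[-17,-0.7,0.3],"angular":[0,0,0],"jaw":0},{"translation":[-22,-0.7,0.3],"angular":[0,0,0],"jaw":0},{"translation":[-26,-0.7,0.3],"angular":[0,0,0],"jaw":0},{"translation":[-28,-0.7,0.3],"angular":[0,0,0],"jaw":0},{"translation":[-30,-0.7,0.3],"angular":[0,0,0],"jaw":0},{"translation":[-30,-0.7,0.3],"angular":[0,0,0],"jaw":0}]'
python3 -c "
from h import *
st()"
```

```text
t: 25.0
ee_pos: [571.2, -104.6, 30.1]
orientation: [0.185, 3.135, -0.0]
ft_force: [-0.7, 0.9, -5.8]
width: 11.6
grasp_force: 30.0
t 25.0 pos [ 571.2 -104.6   30.1] yaw_y 1.4529 tilt [ 0.001 -0.   ] F [-0.7  0.9 -5.8] w 11.6 g 30.0 q [-0.2   0.64  1.82  0.    0.68 -1.65]
```

```bash
python3 -m creep '[{"translation":[-1,0,0.2],"angular":[0,0,0],"jaw":0},{"translation":[-2,0,0.2],"angular":[0,0,0],"jaw":0},{"translation":[-3,0,0.2],"angular":[0,0,0],"jaw":0},{"translation":[-4,0,0.2],"angular":[0,0,0],"jaw":0},{"translation":[-5,0,0.2],"angular":[0,0,0],"jaw":0},{"translation":[-6,0,0.2],"angular":[0,0,0],"jaw":0},{"translation":[-6,0,0.2],"angular":[0,0,0],"jaw":0},{"translation":[-6,0,0.2],"angular":[0,0,0],"jaw":0}]'
python3 -c "
from h import *
st()"
```

```text
t: 26.0
ee_pos: [576.2, -105.2, 30.2]
orientation: [-0.185, -3.135, -0.0]
ft_force: [-5.7, 1.2, 3.9]
width: 12.2
grasp_force: 30.0
t 26.0 pos [ 576.2 -105.2   30.2] yaw_y 1.453 tilt [-0.001  0.   ] F [-5.7  1.2  3.9] w 12.2 g 30.0 q [-0.2   0.64  1.81 -0.    0.69 -1.65]
```

```bash
python3 -m creep '[{"translation":[-1,0,-0.1],"angular":[0,0,0],"jaw":0},{"translation":[-2,0,-0.1],"angular":[0,0,0],"jaw":0},{"translation":[-3,0,-0.1],"angular":[0,0,0],"jaw":0},{"translation":[-3,0,-0.1],"angular":[0,0,0],"jaw":0},{"translation":[-3,0,-0.1],"angular":[0,0,0],"jaw":0},{"translation":[-3,0,-0.1],"angular":[0,0,0],"jaw":0},{"translation":[-3,0,-0.1],"angular":[0,0,0],"jaw":0},{"translation":[-3,0,-0.1],"angular":[0,0,0],"jaw":0}]'
python3 -c "
from h import *
st()"
```

```text
t: 27.0
ee_pos: [579.6, -105.6, 30.1]
orientation: [-0.185, -3.136, -0.0]
ft_force: [-5.0, 0.3, 3.0]
width: 11.3
grasp_force: 30.0
t 27.0 pos [ 579.6 -105.6   30.1] yaw_y 1.453 tilt [-0.  0.] F [-5.   0.3  3. ] w 11.3 g 30.0 q [-0.2   0.65  1.8   0.    0.69 -1.65]
```

```bash
python3 -m creep '[{"translation":[-1,0,-0.1],"angular":[0,0,0],"jaw":0},{"translation":[-2,0,-0.1],"angular":[0,0,0],"jaw":0},{"translation":[-3,0,-0.1],"angular":[0,0,0],"jaw":0},{"translation":[-4,0,-0.1],"angular":[0,0,0],"jaw":0},{"translation":[-4,0,-0.1],"angular":[0,0,0],"jaw":0},{"translation":[-4,0,-0.1],"angular":[0,0,0],"jaw":0},{"translation":[-4,0,-0.1],"angular":[0,0,0],"jaw":0},{"translation":[-4,0,-0.1],"angular":[0,0,0],"jaw":0}]'
python3 -c "
from h import *
st()"
```

```text
t: 28.0
ee_pos: [584.0, -106.1, 30.1]
orientation: [0.185, 3.135, -0.0]
ft_force: [0.6, -0.8, -4.8]
width: 12.1
grasp_force: 30.0
t 28.0 pos [ 584.  -106.1   30.1] yaw_y 1.453 tilt [ 0.001 -0.   ] F [ 0.6 -0.8 -4.8] w 12.1 g 30.0 q [-0.2   0.65  1.79  0.    0.7  -1.65]
```

```bash
python3 -m creep '[{"translation":[-1,0,0],"angular":[0,0,0],"jaw":0},{"translation":[-2,0,0],"angular":[0,0,0],"jaw":0},{"translation":[-3,0,0],"angular":[0,0,0],"jaw":0},{"translation":[-4,0,0],"angular":[0,0,0],"jaw":0},{"translation":[-4,0,0],"angular":[0,0,0],"jaw":0},{"translation":[-4,0,0],"angular":[0,0,0],"jaw":0},{"translation":[-4,0,0],"angular":[0,0,0],"jaw":0},{"translation":[-4,0,0],"angular":[0,0,0],"jaw":0}]'
python3 -c "
from h import *
st()"
```

```text
t: 29.0
ee_pos: [587.7, -106.6, 30.1]
orientation: [0.185, 3.136, -0.0]
ft_force: [-0.1, -0.1, -4.8]
width: 11.8
grasp_force: 30.0
t 29.0 pos [ 587.7 -106.6   30.1] yaw_y 1.453 tilt [ 0. -0.] F [-0.1 -0.1 -4.8] w 11.8 g 30.0 q [-0.2   0.65  1.78 -0.    0.7  -1.65]
```

```bash
python3 -m creep '[{"translation":[-1,0,0],"angular":[0,0,0],"jaw":0},{"translation":[-2,0,0],"angular":[0,0,0],"jaw":0},{"translation":[-3,0,0],"angular":[0,0,0],"jaw":0},{"translation":[-4,0,0],"angular":[0,0,0],"jaw":0},{"translation":[-4,0,0],"angular":[0,0,0],"jaw":0},{"translation":[-4,0,0],"angular":[0,0,0],"jaw":0},{"translation":[-4,0,0],"angular":[0,0,0],"jaw":0},{"translation":[-4,0,0],"angular":[0,0,0],"jaw":0}]'
python3 -c "
from h import *
st()"
```

```text
t: 30.0
ee_pos: [588.0, -106.6, 30.2]
orientation: [-0.184, -3.129, -0.001]
ft_force: [-13.3, 0.6, 8.5]
width: 11.9
grasp_force: 30.0
t 30.0 pos [ 588.  -106.6   30.2] yaw_y 1.4531 tilt [-0.007  0.001] F [-13.3   0.6   8.5] w 11.9 g 30.0 q [-0.2   0.66  1.78 -0.    0.71 -1.65]
```

It stalled at fin x=588, so the origin is about 680, which matches the riser-board fit of 679–681: the tub is against the rail. I'll relax, set it down, open and retreat upward and back.

```bash
python3 -m creep '[{"translation":[2,0,0.2],"angular":[0,0,0],"jaw":0},{"translation":[3.5,0,0.4],"angular":[0,0,0],"jaw":0},{"translation":[3.5,0,0.4],"angular":[0,0,0],"jaw":0},{"translation":[3.5,0,0.4],"angular":[0,0,0],"jaw":0.4},{"translation":[3.5,0,0.4],"angular":[0,0,0],"jaw":0.5},{"translation":[3.5,0,0.4],"angular":[0,0,0],"jaw":0.5},{"translation":[3.5,0,-2],"angular":[0,0,0],"jaw":0.5},{"translation":[3.5,0,-20],"angular":[0,0,0],"jaw":0.5}]' && python3 -m creep '[{"translation":[0,0,-30],"angular":[0,0,0],"jaw":0.5},{"translation":[20,0,-70],"angular":[0,0,0],"jaw":0.5},{"translation":[60,0,-100],"angular":[0,0,0],"jaw":0.5},{"translation":[120,0,-100],"angular":[0,0,0],"jaw":0.5},{"translation":[150,60,-100],"angular":[0,0,0],"jaw":0.5},{"translation":[150,120,-100],"angular":[0,0,0],"jaw":0.5},{"translation":[150,180,-100],"angular":[0,0,0],"jaw":0.5},{"translation":[150,200,-100],"angular":[0,0,0],"jaw":0.5}]'
python3 - <<'E'
from h import *
import cv2
st()
a=ctrl.get_image("side");b=ctrl.get_image("top")
cv2.imwrite("pics/end.png",np.hstack([cv2.resize(a[180:300,330:450],(480,480),interpolation=cv2.INTER_CUBIC),cv2.resize(b[150:270,295:375],(320,480),interpolation=cv2.INTER_CUBIC)])[:,:,::-1])
g=lambda p:np.round((p-[330,180]+.5)*4-.5,1).tolist(); f=lambda p:np.round((p-[295,150]+.5)*4-.5+[480,0],1).tolist()
P=w([680.3,-117.6,-.118],[(-69.5,31.5,48),(-69.5,-31.5,48),(-109,0,62)])
print("lid rear corners, fin end: side",g(proj("side",P)),"top",f(proj("top",P)))
E
```

```text
t: 31.0
ee_pos: [587.3, -106.4, 49.9]
orientation: [-0.185, -3.134, -0.001]
ft_force: [-0.7, -0.8, 0.0]
width: 43.4
grasp_force: 0.0
t: 32.0
ee_pos: [463.3, 112.7, 151.7]
orientation: [0.18, 3.134, 0.002]
ft_force: [0.0, 0.2, -0.3]
width: 43.8
grasp_force: 0.0
t 32.0 pos [463.3 112.7 151.7] yaw_y 1.4561 tilt [0.003 0.001] F [ 0.   0.2 -0.3] w 43.8 g 0.0 q [ 0.21  0.31  2.01  0.    0.82 -1.24]
lid rear corners, fin end: side [[184.2, 247.8], [259.8, 297.3], [174.6, 275.5]] top [[673.4, 232.8], [755.8, 239.9], [711.8, 283.5]]
```

View pics/end.png

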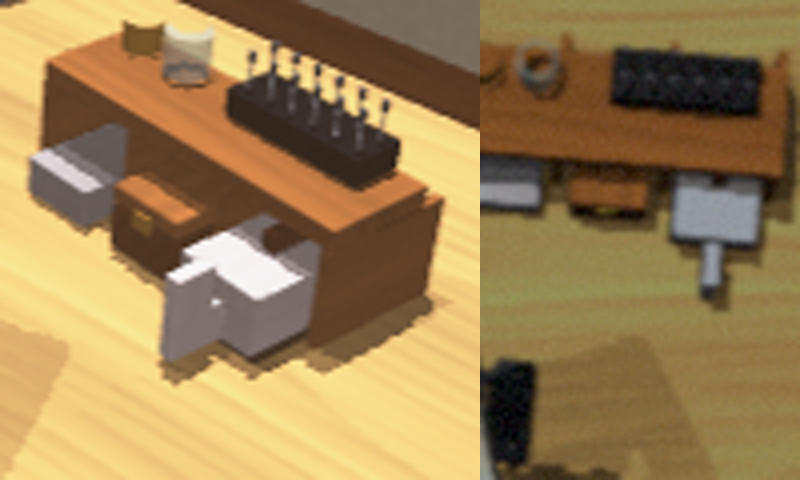

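The closed tub is in the right-hand bay, lid flush, fin out in front at crop (710,270), and the case and block look unmoved. The gripper is clear of everything.

```bash
python3 -c "
from workcell import ctrl
print(ctrl.close_job())"
```

```text
the job is handed in; nothing more can be done
None
```

I pressed the lid level onto the tub's rim out on the bench (about 17 N measured), slid the closed tub into the empty bay until it stopped against the back rail, released it and handed the job in at about 32 s; the hand-in returned no verdict.

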